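# Open the air and hold the profile clamp at full pressure

### The arm

A 6-joint arm with a two-finger parallel gripper is mounted at the origin on the work surface. World frame = base frame: x ahead of the robot, y to its left, z up, the work surface at z = 0. Lengths are in m, angles in rad, forces in N, time in s.
With the tool pointing down it reaches from about 0.275 to 0.85 m from the base axis. Payload 19 kg.
Tool frame: the origin (TCP) lies midway between the tips of the shut fingers; the grasp point (between the pads) lies 19 mm behind it (robot.grip_point_offset is the distance from the TCP to the grasp point, in m); z points along the fingers, y is the direction in which the jaws open and shut (so a half turn about z gives the same grasp; the last joint's range is limited). The gripper opens to 85 mm and grips with 20 to 120 N. Pads are 22 mm wide; open, the fingers measure 114 mm over their backs; the gripper's body (76 mm by 85 mm) begins 54 mm behind the grasp point. The pads swing forward as they close: fully open they stand 13 mm farther back than shut.
Start: joints at [-1.427, 0.15, 1.437, -0, 1.554, -0.134], TCP at [0.158, -0.553, 0.231] pointing down, gripper open.
Joint ranges: [-2.8, 2.8], [-0.68, 2.1], [0.12, 2.68], [-1.39, 4.53], [0.16, 2.79], [-2.81, 2.81]. Speed limits (rad/s): [1.89, 1.89, 2.22, 3.01, 3.01, 3.01].

### API

Orientations are given as a 3x3 rotation matrix whose columns are the frame's x, y, z axes.
In Python, from rig import robot gives the robot as it stands. Calls block until the motion is done:
- robot.movep(position, orientation): joint-space move of the TCP to a pose.
- robot.move_linear(position, attitude=None, rate=0.15): straight line of the TCP; attitude=None keeps the orientation; rate is the mean speed in m/s.
- robot.move_j(angles): joint-space move.
- robot.move_gripper(opening, grip_force=None): finger opening in m; grip_force is the grip in N (None keeps the last); returns when the fingers have stopped.
- robot.wait(seconds).
- robot.ik(position, orientation): joint angles nearest the present ones, or None.
- robot.get_image(name): name is "scene" or "top" or "wrist"; returns a dict with "color" (420x560x3 uint8, red, green, blue), "depth" (420x560 float32, m along the optical axis (not along the pixel's ray), 0 where there is no reading), "fx", "fy", "cx", "cy" (pixels), "R" (3x3) and "t" (3): a world point X has camera coordinates R X + t. Camera axes: x right, y down, z forward; pixel columns grow to the right and rows downward; lengths in m; the calibration is good to about 2 mm. A picture is of the moment at which its call begins.
A pose or a line that the arm cannot do raises robot.Unreachable and nothing moves.
- robot.close_job(): hands the job in, once; it reports no verdict.
Readings, each from a call of its own:
- robot.current_t(): time.
- robot.current_joint_pos(): joint angles.
- robot.current_joint_velocities(): joint speeds.
- robot.current_joint_efforts(): joint torques, N m.
- robot.current_ee_pos(): TCP position.
- robot.current_ee_rot(): TCP orientation.
- robot.current_ft_force(): force on the tool from outside, world axes, zero at the start.
- robot.current_wrist_torque(): the same for the moment, N m.
- robot.current_width(): finger opening in m.
Only numpy, scipy, OpenCV 4.12 (cv2) and the standard library are available. Lean on these libraries where they do the work, as an engineer would, in place of code of your own. Each camera call takes 0.05 s, during which the arm holds its last target.

### The job

A piece of window profile sits in the test clamp: first open the compressed-air stopcock fully, turning its handle a quarter turn until it lies in line with the pipe. Then press the clamp's spring-return hand lever down past its first two clicks to the third one, keep it there for two seconds, and finish while still holding it down with the fingers, because it springs back if let go. Leave the stopcock open, and do not disturb the bottle, the loose profile offcut or the dial gauge on its stand.

Things in the scene. Friction and masses are not known exactly. Their poses are not given: they have to be found in the camera images.
- airline: fixed compressed-air stopcock assembly: aluminium base plate 80 x 220 mm, a steel pipe (20 mm thick, axis 42 mm above the table) along its own y, a brass valve body (38 mm thick) in the middle, and a round pressure gauge (42 mm wide, top 89 mm high) over the pipe at y = +70 mm. Origin on the table under the valve stem; the handle turns about the vertical line through the origin
- stopcock (a joint): angle of the stopcock's handle, rad: 0 = closed, the handle points along the airline's -x, across the pipe; grows anticlockwise seen from above; 1.571 = fully open at the stop, the handle points along the airline's -y, in line with the pipe and above it. It starts between 0 and 0.3, turns stiffly (about 0.2 N m, 2 to 3 N at the grip) and stays where it is left
- stopcock_grip (a point): point to grip on the stopcock's handle: middle of its black sleeve, 85 mm from the turning axis and 95 mm above the table. The sleeve is 75 mm long (from 47 to 122 mm from the axis), 18 mm wide and 14 mm high, level; free space of 36 mm between it and the pipe below when open. The point's axes turn with the handle: -x points outward along it, z up
- clamp: fixed grey bench clamp with an overhead arm and a white profile sample on its anvil. Origin on the table below the lever's pad; the clamp's body (highest point 156 mm, uprights 68 mm wide) stands on its +x side and its front begins at x = +74 mm (the lever's round dial plate), the base plate (18 mm high, 120 mm wide) at x = +80 mm. The hand lever points to -x and turns about a level axis along y through the point (110, 0, 120) mm of this frame
- lever (a joint): angle of the clamp's hand lever, rad: 0 = at rest, the lever rises 0.6 rad above level; grows as the pad is pressed down; clicks (shallow detents) at 0.35, 0.70 and 1.05, end stop at 1.13. At 1.05 the lever hangs 0.45 rad below level. A spring returns it to 0 from everywhere, the clicks do not hold it: the push on the pad is about 4 N up to the first click, steps up by about 2.5 N as each click is passed, and is 7 to 8.5 N at the third click
- lever_pad (a point): centre of the top face of the black pad at the lever's end, to be pressed down from above: pad 46 mm long (along the lever), 44 mm wide (along the clamp's y), 10 mm thick, its middle 110 mm from the lever's axis. Its top centre is about 186 mm above the table at rest and about 77 mm at the third click, and moves less than 25 mm along the clamp's x on the way; nothing stands below it. The point's axes are the clamp's at rest and turn with the lever
- bottle_mid (a point): clear plastic drinks bottle with a cap, 62 mm thick and 185 mm high, standing upright; point 90 mm up its axis. Leave alone
- offcut_mid (a point): loose offcut of white hollow window profile, 100 x 60 mm and 56 mm high, lying with its length along its own x; point at its centre, 28 mm up. Leave alone
- gauge_mid (a point): dial gauge on a round steel stand, 68 mm wide at the foot and 148 mm high; point on the foot's axis, 75 mm up. Leave alone

How it is judged:
By the outcome, as a careful person would: the job done as asked, in the order asked, and still so for the second after the job is handed in, while the arm keeps its last pose, push and grip.
It also fails if it takes over 58 s, if anything falls off the work surface, if the arm or the gripper's body presses on something with over 40 N, if the wrist force passes 120 N, or if a joint passes its speed limit or range.

## Working session

There is one attempt and no reset: what is moved stays moved. The work goes in short steps, each a Python script; the robot and the scene stay as the last script left them, time stands still between calls to the robot, and variables do not carry over. Pictures are saved under pics/ and viewed, and the job is handed in when it is done.

```bash
ls; mkdir -p pics
python3 - <<'E'
from rig import robot
import numpy as np, cv2
for n in ("scene","top","wrist"):
    im=robot.get_image(n); cv2.imwrite(f"pics/{n}0.png",im["color"][:,:,::-1])
    np.savez(f"pics/{n}0.npz",**im)
    print(n,im["fx"],im["cx"],im["cy"],(-im["R"].T@im["t"]).round(3),im["R"].round(2).tolist())
print(robot.current_t(),robot.current_ee_rot().round(3).tolist())
E
```

```text
pics
scene 395.7654922802617 281.3943367451857 208.2150202667561 [ 1.472 -0.191  0.934] [[0.18, 0.98, 0.0], [0.65, -0.11, -0.75], [-0.74, 0.14, -0.66]]
top 408.0536822993559 281.66143975243324 209.90608613271158 [ 0.409 -0.018  1.496] [[0.03, -1.0, -0.01], [-0.99, -0.02, -0.11], [0.11, 0.02, -0.99]]
wrist 367.75058085342846 280.9545344222703 206.82156447982373 [ 0.222 -0.534  0.373] [[0.27, -0.96, -0.0], [-0.93, -0.26, 0.27], [-0.26, -0.07, -0.96]]
0.15 [[0.962, 0.274, -0.0], [0.274, -0.962, 0.001], [0.0, -0.001, -1.0]]
```

View pics/scene0.png

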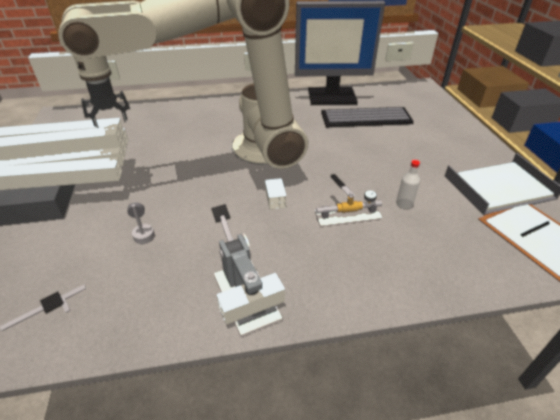

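View pics/top0.png

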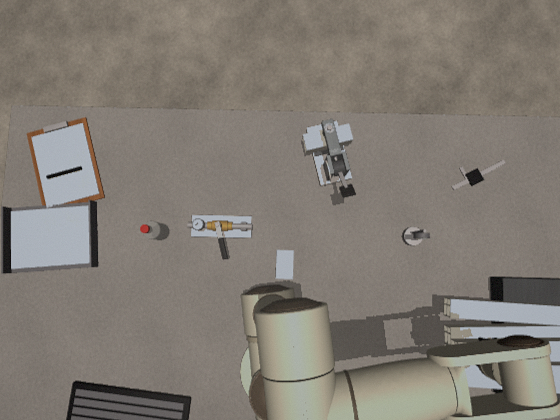

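View pics/wrist0.png

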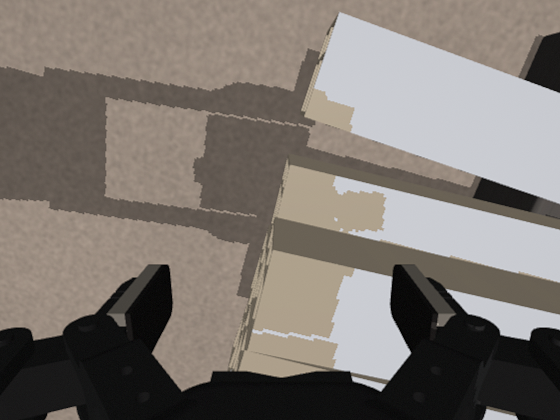

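The scene and top views show the stopcock at top px (220,227) with its handle toward (224,248), and the clamp at (330,150) with its lever pad near (347,192). The bottle is at (148,230), the offcut at (285,264) and the dial gauge at (415,236). The wrist hangs over a stack of profiles. I'll zoom in and measure.

```bash
cat > h.py <<'E'
import numpy as np, cv2
def load(n): return dict(np.load(f"pics/{n}.npz"))
def cen(im): return -im["R"].T@im["t"]
def ray(im,u,v):
    d=im["R"].T@np.array([(u-im["cx"])/im["fx"],(v-im["cy"])/im["fy"],1.]); return cen(im),d
def plane(im,u,v,z):
    c,d=ray(im,u,v); return c+d*(z-c[2])/d[2]
def proj(im,X):
    p=im["R"]@np.asarray(X,float)+im["t"]; return np.array([im["fx"]*p[0]/p[2]+im["cx"],im["fy"]*p[1]/p[2]+im["cy"]])
def cloud(im):
    h,w=im["depth"].shape; v,u=np.mgrid[:h,:w]; z=im["depth"]
    P=np.stack([(u-im["cx"])/im["fx"]*z,(v-im["cy"])/im["fy"]*z,z],-1)
    X=(P-im["t"])@im["R"]; X[z==0]=np.nan; return X
def tri(im1,p1,im2,p2):
    A=[];b=[]
    for im,p in((im1,p1),(im2,p2)):
        c,d=ray(im,*p); d/=np.linalg.norm(d); M=np.eye(3)-np.outer(d,d); A.append(M); b.append(M@c)
    x=np.linalg.lstsq(np.vstack(A),np.hstack(b),rcond=None)[0]
    g=[np.linalg.norm(M@x-bb) for M,bb in zip(A,b)]
    return x,max(g)
def crop(im,name,u0,v0,u1,v1,s):
    cv2.imwrite(f"pics/{name}.png",cv2.resize(np.ascontiguousarray(im["color"][v0:v1,u0:u1,::-1]),None,fx=s,fy=s,interpolation=cv2.INTER_CUBIC))
E
python3 - <<'E'
from h import *
t=load("top0"); s=load("scene0")
a=t["color"][200:270,180:260]; b=t["color"][110:210,290:370]
cv2.imwrite("pics/crop1.png",np.hstack([cv2.resize(a[:,:,::-1],(400,350)),cv2.resize(b[:,:,::-1],(320,400))[:350]]))
cv2.imwrite("pics/crop2.png",np.hstack([cv2.resize(s["color"][165:235,305:395,::-1],(450,350)),cv2.resize(s["color"][195:335,200:290,::-1],(225,350))]))
X=cloud(t)
for n,z in(("top0",t),("scene0",s)):
    g=cv2.cvtColor(z["color"],cv2.COLOR_RGB2GRAY)
    m=((g<45)).astype(np.uint8)
    k,l,st,c=cv2.connectedComponentsWithStats(m)
    C=cloud(z)
    for i in range(1,k):
        if st[i,4]>25: print(n,st[i].tolist(),c[i].round(1),np.nanmedian(C[l==i],0).round(3))
E
```

```text
top0 [47, 167, 35, 11, 89] [ 64.1 172.1] [0.689 0.813 0.02 ]
top0 [466, 169, 17, 17, 165] [474.2 176.7] [ 0.709 -0.699  0.009]
top0 [340, 185, 15, 12, 117] [347.  190.7] [ 0.617 -0.206  0.19 ]
top0 [90, 201, 8, 66, 397] [ 93.8 233.5] [0.463 0.684 0.026]
top0 [3, 207, 8, 66, 486] [  6.2 240.6] [0.429 0.996 0.035]
top0 [490, 277, 16, 24, 300] [496.4 288. ] [ 0.311 -0.747  0.051]
top0 [497, 336, 48, 12, 372] [519.4 340.9] [ 0.234 -0.527  0.575]
top0 [67, 381, 124, 39, 1421] [126.1 398.5] [-0.096  0.538  0.021]
scene0 [442, 0, 26, 86, 181] [455.6  38.2] [-0.845  1.333  0.117]
scene0 [518, 0, 11, 22, 81] [522.8  10.6] [-0.846  1.734  0.244]
scene0 [249, 8, 33, 21, 192] [267.8  21.1] [ 0.308 -0.016  0.595]
scene0 [517, 25, 35, 38, 624] [534.3  43.3] [-0.292  1.409  0.256]
scene0 [309, 76, 47, 28, 833] [332.2  93.3] [-0.388  0.411  0.019]
scene0 [93, 81, 19, 18, 132] [104.4  89.5] [ 0.187 -0.532  0.381]
scene0 [500, 97, 10, 9, 26] [503.7 101.3] [-0.343  1.407 -0.076]
scene0 [323, 112, 89, 14, 256] [366.  122.4] [-0.08   0.499  0.016]
scene0 [526, 125, 34, 56, 901] [545.  147.8] [ 0.046  1.409 -0.14 ]
scene0 [520, 332, 40, 55, 662] [541.2 361.4] [ 0.891  0.965 -0.554]
```

```bash
sleep 1; ls pics
```

```text
crop1.png
crop2.png
scene0.npz
scene0.png
top0.npz
top0.png
wrist0.npz
wrist0.png
```

View pics/crop1.png

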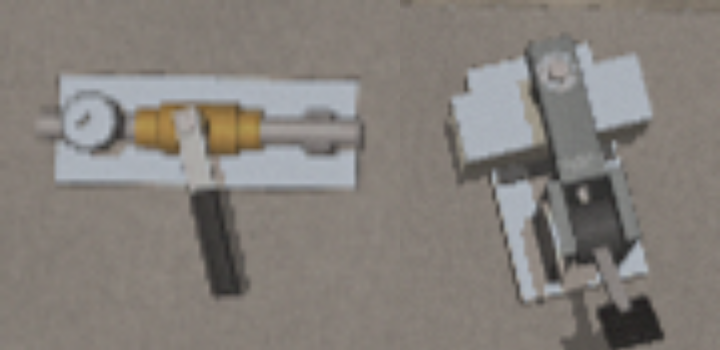

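View pics/crop2.png

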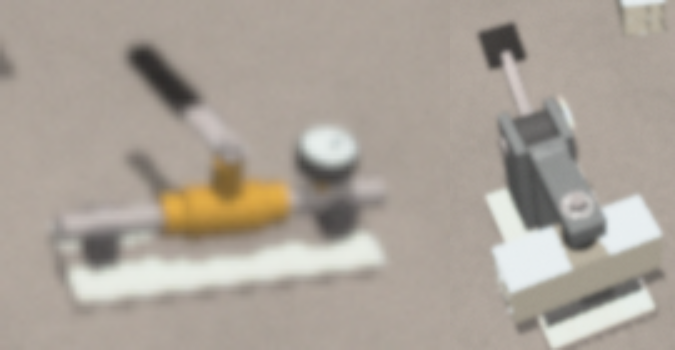

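Run:
```python
from h import *
t=load("top0"); s=load("scene0")
def T(u,v): return (180+u/5,200+v/5)
def S(u,v): return (305+u/5,165+v/5)
for n,a,b in [("stem",(188,118),(232,147)),("sleeve_out",(228,292),(135,50)),("sleeve_in",(206,193),(190,105)),("gauge top",(90,115),(328,143)),("pipe-yend",(360,133),(62,222))]:
    x,g=tri(t,T(*a),s,S(*b)); print(n,x.round(4),round(g,4), plane(t,*T(*a),.095).round(4))
x,g=tri(t,(347,190.7),s,(200+502/2.5,195+45/2.5)); print("pad",x.round(4),g)
print("clamp arm tip", tri(t,(290+(558-400)/4,110+70/4),s,(200+(578-450)/2.5,195+207/2.5)))
for z,(n,u,v) in zip((.056,.03,.2,.15),(("offcut",285,264),("gauge foot",413,236),("cap",145,229),("x",415,236))): print(n,plane(t,u,v,z).round(3))
```

```text
stem [0.5068 0.2238 0.0973] 0.0003 [0.507  0.2244 0.095 ]
sleeve_out [0.3885 0.1909 0.0956] 0.001 [0.3887 0.1919 0.095 ]
sleeve_in [0.4558 0.2099 0.0953] 0.0001 [0.4557 0.2098 0.095 ]
gauge top [0.5074 0.2923 0.0916] 0.0008 [0.5074 0.2923 0.095 ]
pipe-yend [0.5031 0.1104 0.0445] 0.0006 [0.4997 0.1054 0.095 ]
pad [0.7236 0.0088 0.3317] 0.23319587858549365
clamp arm tip (array([ 0.83911046, -0.15097605,  0.14847384]), np.float64(0.0001350457229424275))
offcut [ 0.374 -0.011  0.056]
gauge foot [ 0.485 -0.466  0.03 ]
cap [0.477 0.438 0.2  ]
x [ 0.479 -0.436  0.15 ]
```

Run:
```python
from h import *
t=load("top0"); s=load("scene0")
x,g=tri(t,(347,190.7),s,(220.8,213)); print("pad",x.round(4),g)
pad=x
from rig import robot
print("pivot side: arm tip dir", (np.array([.839,-.151])-pad[:2]))
def down(psi): # tool x at angle psi
    c,s=np.cos(psi),np.sin(psi); return np.array([[c,s,0],[s,-c,0],[0,0,-1]])
stem=np.array([.507,.224])
for th in (.28,.6,1.0,1.3,1.571,1.65):
    d=np.array([-np.cos(th),-np.sin(th)]); p=stem+.085*d
    q=robot.ik([*p,.076],down(th)); print(th,p.round(3),None if q is None else np.round(q,2))
ps=np.arctan2(.839-pad[0]+0,-.151-pad[1]); yaw=np.arctan2(-.151-pad[1],.839-pad[0]); print("yaw",yaw)
for extra in (0,np.pi/2,-np.pi/2):
  for z,tl in((.24,0),(.125,.0),(.077,.45)):
    R=cv2.Rodrigues(np.array([-np.sin(yaw),np.cos(yaw),0])*-tl)[0]@down(yaw+extra)
    q=robot.ik([pad[0],pad[1],z],R); print(extra,z,R[:,2].round(2),None if q is None else np.round(q,2))
```

```text
pad [ 0.6187 -0.2085  0.1804] 0.00113910264193174
pivot side: arm tip dir [0.22028352 0.05752922]
0.28 [0.425 0.201] [ 0.28  0.04  1.88 -0.    1.22  1.57]
0.6 [0.437 0.176] [ 0.22  0.04  1.88 -0.    1.22  1.19]
1.0 [0.461 0.152] [ 0.16  0.07  1.85 -0.    1.22  0.73]
1.3 [0.484 0.142] [ 0.13  0.11  1.81 -0.    1.22  0.4 ]
1.571 [0.507 0.139] [ 0.12  0.15  1.76 -0.    1.23  0.12]
1.65 [0.514 0.139] [ 0.12  0.17  1.74 -0.    1.23  0.04]
yaw 0.2554542216547317
0 0.24 [ 0.  0. -1.] [-0.44  0.31  1.22 -0.    1.61  0.87]
0 0.125 [ 0.  0. -1.] [-0.44  0.36  1.39 -0.    1.39  0.87]
0 0.077 [ 0.42  0.11 -0.9 ] [-0.61  0.22  1.75  0.43  0.91  0.48]
1.5707963267948966 0.24 [ 0.  0. -1.] [-0.44  0.31  1.22 -0.    1.61 -0.7 ]
1.5707963267948966 0.125 [ 0.  0. -1.] [-0.44  0.36  1.39 -0.    1.39 -0.7 ]
1.5707963267948966 0.077 [ 0.42  0.11 -0.9 ] [-0.61  0.22  1.75  0.43  0.91 -1.09]
-1.5707963267948966 0.24 [ 0.  0. -1.] [-0.44  0.31  1.22 -0.    1.61  2.44]
-1.5707963267948966 0.125 [ 0.  0. -1.] [-0.44  0.36  1.39 -0.    1.39  2.44]
-1.5707963267948966 0.077 [ 0.42  0.11 -0.9 ] [-0.61  0.22  1.75  0.43  0.91  2.05]
```

```bash
cat >> h.py <<'E'
def down(psi):
    c,s=np.cos(psi),np.sin(psi); return np.array([[c,s,0],[s,-c,0],[0,0,-1]])
def snap(robot,cam,name):
    im=robot.get_image(cam); cv2.imwrite(f"pics/{name}.png",im["color"][:,:,::-1]); np.savez(f"pics/{name}.npz",**im); return im
E
python3 - <<'E'
from h import *
from rig import robot
p=robot.current_ee_pos(); robot.move_linear([p[0],p[1],.33],rate=.2); print(robot.current_t())
robot.movep([.66,-.2,.34],down(.255)); print(robot.current_t()); snap(robot,"wrist","w_clamp")
robot.movep([.44,.2,.25],down(.28)); print(robot.current_t()); snap(robot,"wrist","w_cock")
print(robot.current_ft_force())
E
```

```text
0.7917
2.9917
4.7417
[1.14736659 0.82584504 0.04204907]
```

View pics/w_clamp.png

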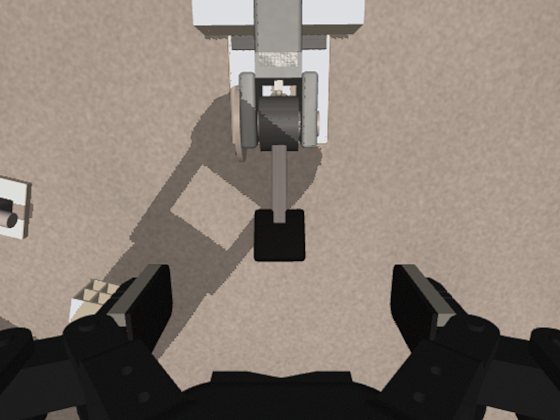

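View pics/w_cock.png

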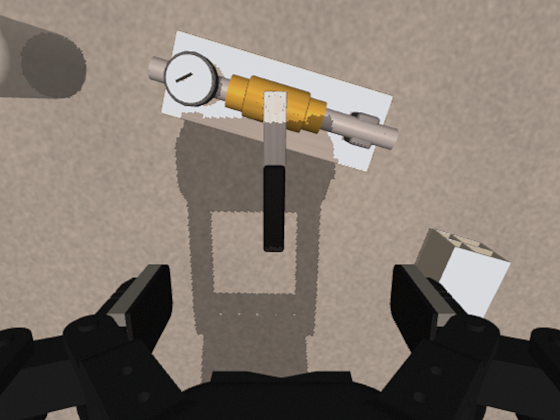

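The clamp wrist view shows the pad at px (254–305, 209–261) with the lever running up to (279,145). In the stopcock view the sleeve runs from (274,166) to (274,251), the stem is near (275,97), the pipe ends are at about (150,68) and (397,139), and the pressure gauge is at (190,78).

Run:
```python
from h import *
w=load("w_cock"); c=load("w_clamp"); t=load("top0"); s=load("scene0")
def dark(im,box,thr=45):
    u0,v0,u1,v1=box; g=cv2.cvtColor(im["color"],cv2.COLOR_RGB2GRAY)[v0:v1,u0:u1]
    k,l,st,ce=cv2.connectedComponentsWithStats((g<thr).astype(np.uint8)); i=1+np.argmax(st[1:,4])
    cn=np.argwhere(l==i)[:,::-1].astype(np.float32)+[u0,v0]; r=cv2.minAreaRect(cn.astype(np.float32)); return cn.mean(0),r
cs,r=dark(w,(250,155,300,258)); print("sleeve w",cs,r)
ct,r2=dark(t,(212,232,236,266),70); print("sleeve top",ct,r2)
cc,r3=dark(s,(325,170,352,192),70); print("sleeve scene",cc,r3)
x,g=tri(w,cs,t,ct); print("sleeve c",x.round(4),g.round(4)); x2,g=tri(w,cs,s,cc); print(x2.round(4),g.round(4))
cp,r=dark(c,(240,200,320,266)); print("pad w",cp,r)
cp2,_=dark(t,(335,180,360,202)); cp3,_=dark(s,(205,200,235,224),60); print(cp2,cp3)
print("pad",tri(c,cp,t,cp2),tri(c,cp,s,cp3))
# depth checks
for im,p in((w,cs),(c,cp)):
    C=cloud(im); print("depth",C[int(p[1])-2:int(p[1])+3,int(p[0])-2:int(p[0])+3].reshape(-1,3).mean(0).round(4))
# sleeve ends on z=.102 (top face)
print("in",plane(w,274.5,166,.102).round(4),"out",plane(w,273.5,251,.102).round(4))
# handle depth cloud
C=cloud(w); sub=C[60:150,140:400].reshape(-1,3); 
# pipe: points with height .03-.054 
m=(sub[:,2]>.044)&(sub[:,2]<.056); P=sub[m]; print(len(P), P.min(0).round(3),P.max(0).round(3))
line=cv2.fitLine(P[:,:2].astype(np.float32),cv2.DIST_HUBER,0,.01,.01).ravel(); print("pipe line",line.round(4))
# brass
hsv=cv2.cvtColor(w["color"],cv2.COLOR_RGB2HSV); b=(hsv[...,0]>12)&(hsv[...,0]<25)&(hsv[...,1]>170); v,u=np.nonzero(b); print("brass",u.mean(),v.mean(),plane(w,u.mean(),v.mean(),.055).round(4),b.sum())
crop(w,"crop3",220,60,320,260,3)
# base plate corners
wh=(hsv[...,1]<40)&(hsv[...,2]>190); wh[:,420:]=0; vv,uu=np.nonzero(wh[:180]); print(cv2.boxPoints(cv2.minAreaRect(np.c_[uu,vv].astype(np.float32))).round(0).tolist())
# clamp: symmetric line
C=cloud(c);
```

```text
sleeve w [273.74757835 207.85413105] ((273.9999694824219, 208.49996948242188), (19.999996185302734, 84.99998474121094), 0.0)
sleeve top [222.80701754 248.24561404] ((222.78233337402344, 248.27059936523438), (20.825326919555664, 5.314796447753906), 77.47119140625)
sleeve scene [336.94230769 180.17307692] ((336.5000305175781, 180.0), (13.435027122497559, 3.5355336666107178), 45.0)
sleeve c [0.4233 0.202  0.0977] 0.0006
[0.4223 0.1999 0.0959] 0.0017
pad w [278.96569038 236.45941423] ((279.0, 234.5), (49.99999237060547, 50.99999237060547), -0.0)
[346.98290598 190.67521368] [225.         213.45454545]
pad (array([ 0.61814653, -0.20808133,  0.18427994]), np.float64(0.00130246639431415)) (array([ 0.61578949, -0.2040728 ,  0.17578719]), np.float64(0.006056910818061229))
depth [0.4252 0.2025 0.1015]
depth [ 0.6193 -0.2082  0.1876]
in [0.4583 0.2105 0.102 ] out [0.3882 0.1917 0.102 ]
4026 [0.485 0.109 0.044] [0.523 0.339 0.056]
pipe line [0.0016 1.     0.5047 0.1978]
brass 274.98458844133097 102.61716287215411 [0.5051 0.2241 0.055 ] 2855
[[137.0, 105.0], [161.0, 25.0], [408.0, 100.0], [384.0, 180.0]]
```

View pics/crop3.png

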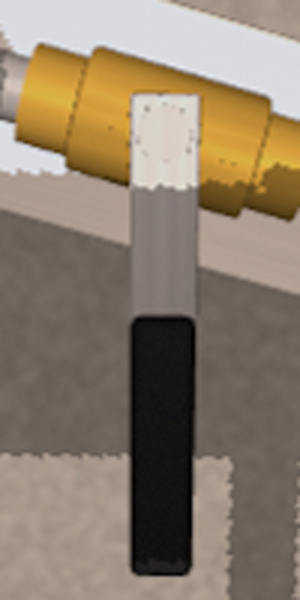

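```bash
cat >> h.py <<'E'
AX=np.array([.505,.2235]); TH0=.262
def hp(th,r=.085): return np.array([AX[0]-r*np.cos(th),AX[1]-r*np.sin(th)])
E
python3 - <<'E'
from h import *
from rig import robot
robot.move_gripper(.05,grip_force=40)
robot.movep([*hp(TH0),.15],down(TH0)); robot.move_linear([*hp(TH0),.077],rate=.1)
print(robot.current_t(),robot.current_ft_force().round(2))
robot.move_gripper(.0,grip_force=40)
print(robot.current_t(),robot.current_width(),robot.current_ft_force().round(2),robot.current_ee_pos().round(4))
snap(robot,"wrist","w_grip")
E
```

```text
6.6083 [-0.24 -1.35 -0.23]
6.9917 0.017475769915207898 [-1.37 -0.06  6.05] [0.4231 0.2015 0.0775]
```

View pics/w_grip.png

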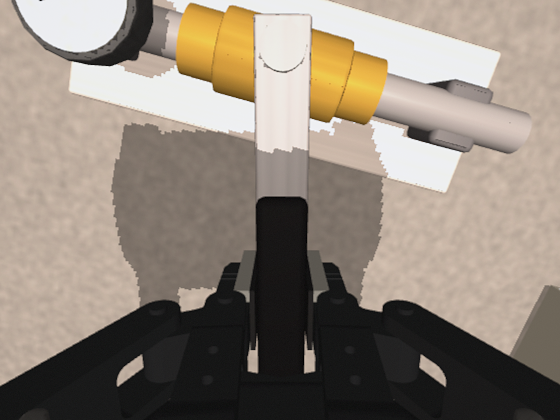

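The sleeve (px 258–307, from row 198 down) is between both pads, and the width reads 17.5 mm. Next I'll turn it along the arc while watching the forces.

Run:
```python
from h import *
from rig import robot
for th in list(np.linspace(TH0,1.5,7)[1:])+[1.54,1.57,1.59,1.61]:
    robot.move_linear([*hp(th),.077],down(th),rate=.07)
    F=robot.current_ft_force(); tn=np.array([np.sin(th),-np.cos(th)])
    print(round(th,3),robot.current_t(),F.round(1),"tang",(F[:2]@tn).round(2),"rad",(F[:2]@[-np.cos(th),-np.sin(th)]).round(2),"Tz",robot.current_wrist_torque()[2].round(2))
    if th>1.5 and np.linalg.norm(F)>45: break
print(robot.current_ee_pos().round(4),robot.current_width())
snap(robot,"wrist","w_open")
```

```text
0.468 7.4417 [-1.8 -1.6  7.6] tang 0.64 rad 2.34 Tz 0.2
0.675 7.8417 [-3.  -2.2  7.9] tang -0.11 rad 3.71 Tz 0.18
0.881 8.2417 [-2.8 -3.6  8.9] tang 0.16 rad 4.55 Tz 0.13
1.087 8.6417 [-2.7 -3.2  8. ] tang -0.89 rad 4.1 Tz 0.29
1.294 9.0417 [-3.  -2.5  8.3] tang -2.17 rad 3.18 Tz 0.33
1.5 9.4417 [-3.2 -3.3  7.9] tang -3.0 rad 3.49 Tz 0.46
1.54 9.6917 [-1.6 -2.7  7.2] tang -1.56 rad 2.79 Tz 0.37
1.57 9.9417 [-2.4 -3.9  7.6] tang -2.36 rad 3.91 Tz 0.32
1.59 10.1917 [-18.   -4.3  16.3] tang -18.07 rad 3.95 Tz -0.51
1.61 10.4417 [-32.2  -3.4  25.1] tang -32.31 rad 2.15 Tz -0.87
[0.5055 0.1387 0.0772] 0.017342631434046747
```

View pics/w_open.png

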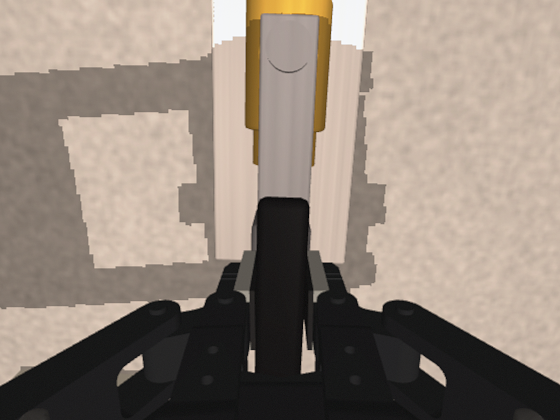

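The stop shows clearly: the tangential force rises from 2 to 32 N between commanded 1.57 and 1.61. I'll relax the push, release, lift and check.

Run:
```python
from h import *
from rig import robot
robot.move_linear([*hp(1.578),.077],down(1.578),rate=.07); print(robot.current_ft_force().round(1))
robot.move_gripper(.05); robot.move_linear([*hp(1.578),.22],rate=.25)
print(robot.current_t(),robot.current_ft_force().round(1))
w=snap(robot,"wrist","w_after"); C=cloud(w)
g=cv2.cvtColor(w["color"],cv2.COLOR_RGB2GRAY)
m=(C[...,2]>.08)&(C[...,2]<.11)&(np.abs(C[...,0]-.505)<.04)&(C[...,1]<.26)&(C[...,1]>.08)
P=C[m]; print(len(P),P.min(0).round(3),P.max(0).round(3))
l=cv2.fitLine(P[:,:2].astype(np.float32),cv2.DIST_HUBER,0,.01,.01).ravel(); print("handle",l.round(4))
```

```text
[-8.1 -2.3 10.7]
11.8833 [ 0.4 -0.2 -2.1]
4621 [0.494 0.103 0.086] [0.513 0.233 0.105]
handle [0.0013 1.     0.5035 0.1722]
```

View pics/w_after.png

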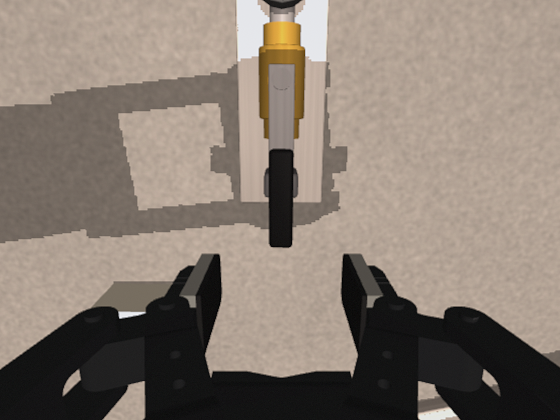

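The handle now lies parallel to the pipe (slope 0.0013 against 0.0016) and rests above it, with the sleeve at px (281, 150–247). Next is the lever: I'll refine the pad position and plan the press.

```bash
cat >> h.py <<'E'
YAW=.255
def lever_frame(pad0):  # pad0 = pad top centre at rest -> clamp origin
    ex=np.array([np.cos(YAW),np.sin(YAW),0]); return np.array([pad0[0],pad0[1],0])-ex*.0220
def padtop(org,th,gap=0.):
    a=.6-th; ex=np.array([np.cos(YAW),np.sin(YAW),0])
    x=.110-.110*np.cos(a)+(.005+gap)*np.sin(a); z=.120+.110*np.sin(a)+(.005+gap)*np.cos(a)
    return org+ex*x+np.array([0,0,z])
def tool(tilt): # tilt>0: body leans to clamp -x
    return cv2.Rodrigues(np.array([-np.sin(YAW),np.cos(YAW),0])*-tilt)[0]@down(YAW+np.pi/2)
E
python3 - <<'E'
from h import *
from rig import robot
c=load("w_clamp"); C=cloud(c); g=cv2.cvtColor(c["color"],cv2.COLOR_RGB2GRAY)
m=np.zeros(g.shape,bool); m[205:266,248:312]=True; m&=(g<45)&(C[...,2]>.16)
P=C[m]; ex=np.array([np.cos(.255),np.sin(.255)]); a=P[:,:2]@ex; b=P[:,:2]@[-ex[1],ex[0]]
print(P.mean(0),len(P)); 
for v in(a,b,P[:,2]): print(np.percentile(v,[1,50,99]).round(4))
A=np.c_[a,b,np.ones(len(a))]; k=np.linalg.lstsq(A,P[:,2],rcond=None)[0]; print("slope",k.round(3),np.arctan(k[0]))
ac,bc=[(np.percentile(v,1)+np.percentile(v,99))/2 for v in(a,b)]
pad=np.array([*(ex*ac+np.array([-ex[1],ex[0]])*bc),k@[ac,bc,1]]); print("pad",pad.round(4))
# lever bar + arm lateral: 
n=(g>0); M=(C[...,2]>.12); 
for r in range(150,205,15):
    row=np.nonzero(M[r])[0]; row=row[(row>265)&(row<295)]; Q=C[r,row]; print(r,(Q[:,:2]@[-ex[1],ex[0]]).mean().round(4),Q[:,2].mean().round(3))
org=lever_frame(pad); print(org)
for th in(0,.6,1.05,1.08):
    p=padtop(org,th); q=robot.ik(p,tool(max(0,th-.6))); print(th,p.round(4),None if q is None else np.round(q,2))
E
```

```text
[ 0.61926897 -0.20906382  0.18755763] 2384
[0.5286 0.546  0.566 ]
[-0.3795 -0.3585 -0.3376]
[0.1739 0.1879 0.1983]
slope [-0.664  0.     0.55 ] -0.5858230099457858
pad [ 0.62   -0.2089  0.187 ]
150 -0.3595 0.134
165 -0.3576 0.15
180 -0.3581 0.158
195 -0.3581 0.166
[ 0.59876017 -0.21445825  0.        ]
0 [ 0.6201 -0.2089  0.1862] [-0.44  0.33  1.3  -0.    1.5  -0.7 ]
0.6 [ 0.5988 -0.2145  0.125 ] [-0.46  0.33  1.43 -0.    1.38 -0.72]
1.05 [ 0.6073 -0.2122  0.0767] [-0.63  0.2   1.77  0.44  0.92 -1.11]
1.08 [ 0.6086 -0.2119  0.0736] [-0.64  0.2   1.79  0.48  0.89 -1.15]
```

```bash
cat >> h.py <<'E'
ORG=np.array([.5988,-.2145,0])
E
python3 - <<'E'
from h import *
from rig import robot
robot.move_gripper(0.0,grip_force=40)
p=robot.current_ee_pos(); robot.move_linear([p[0],p[1],.29],rate=.25)
h=padtop(ORG,0); robot.movep([h[0],h[1],.25],tool(0)); print(robot.current_t(),robot.current_width(),robot.current_ft_force().round(2))
robot.move_linear([h[0],h[1],.205],rate=.1); print(robot.current_ft_force().round(2))
for th in np.r_[0.0:0.91:.1]:
    robot.move_linear(padtop(ORG,th),tool(max(0,th-.6)),rate=.05)
    F=robot.current_ft_force(); print(round(th,2),robot.current_t(),F.round(2),(robot.current_ee_pos()-padtop(ORG,th)).round(4))
    if np.linalg.norm(F)>30: print("STOP");break
snap(robot,"wrist","w_press"); snap(robot,"scene","s_press")
E
```

```text
14.275 -4.695666811045214e-05 [ 0.11 -0.14  0.47]
[0.38 0.45 0.66]
0.0 15.4 [2.05 0.84 1.69] [ 0.0001  0.0001 -0.0001]
0.1 15.7667 [2.83 2.54 0.7 ] [-0.0002  0.     -0.0001]
0.2 16.1333 [1.66 1.85 2.28] [-0.0003 -0.     -0.0003]
0.3 16.5 [1.23 0.73 2.11] [-0.0002 -0.     -0.0004]
0.4 16.8667 [1.39 0.98 3.6 ] [ 0.0001 -0.      0.0002]
0.5 17.2333 [0.63 1.99 4.16] [ 0.     -0.      0.0002]
0.6 17.6 [-1.5   1.03  3.43] [-0.0001 -0.      0.0002]
0.7 17.9667 [-2.08 -0.25  3.13] [-0.0004 -0.0002  0.0007]
0.8 18.3333 [-5.25 -0.03  4.42] [-0.0002 -0.0001  0.0005]
0.9 18.7 [-5.72  0.14  4.39] [-0.0004 -0.      0.0004]
```

View pics/w_press.png

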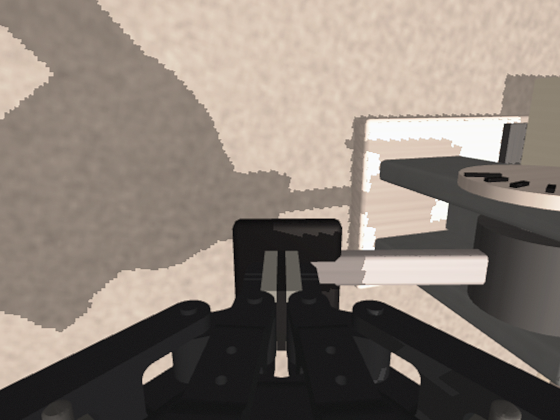

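View pics/s_press.png

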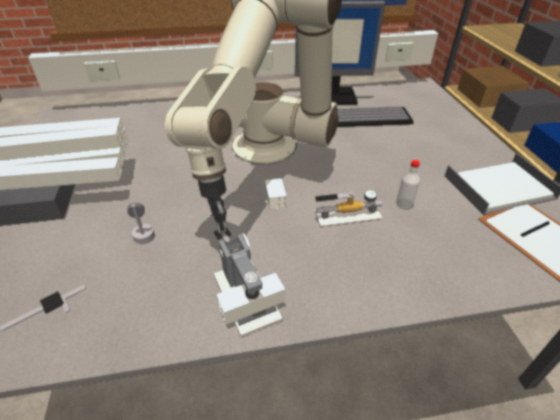

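The fingertips sit on the pad (px 234–341, row 220 down), and the lever is below level in front of the dial plate. I'll continue in finer steps to the third click.

Run:
```python
from h import *
from rig import robot
for th in (.95,1.0,1.02,1.04,1.06,1.08):
    robot.move_linear(padtop(ORG,th),tool(max(0,th-.6)),rate=.04); robot.wait(.1)
    F=np.mean([robot.current_ft_force() for _ in range(1)],0); a=.6-th; n=np.array([np.sin(a)*np.cos(YAW),np.sin(a)*np.sin(YAW),np.cos(a)])
    ex=np.array([np.cos(YAW),np.sin(YAW),0]); e=robot.current_ee_pos()-ORG
    # angle from measured TCP: distance normal eq: point on plane offset .005 from pivot
    dx=e@ex-.110; dz=e[2]-.120; r=np.hypot(dx,dz); al=np.arctan2(dz,-dx)-np.arcsin(.005/r)
    print(round(th,2),robot.current_t(),F.round(2),"n",(F@n).round(2),"lever from TCP",round(.6-al,3))
    if np.linalg.norm(F)>30: print("STOP");break
snap(robot,"wrist","w_p3"); snap(robot,"scene","s_p3")
```

```text
0.95 19.1917 [-4.91  0.5   5.15] n 6.43 lever from TCP 0.946
1.0 19.5833 [-6.08  1.84  4.51] n 6.26 lever from TCP 0.998
1.02 19.9333 [-3.4   0.8   5.11] n 5.93 lever from TCP 1.018
1.04 20.2833 [-2.01  0.19  5.1 ] n 5.42 lever from TCP 1.038
1.06 20.6333 [-1.66 -0.87  5.27] n 5.53 lever from TCP 1.057
1.08 20.9833 [-3.31 -0.04  5.65] n 6.5 lever from TCP 1.077
```

View pics/w_p3.png

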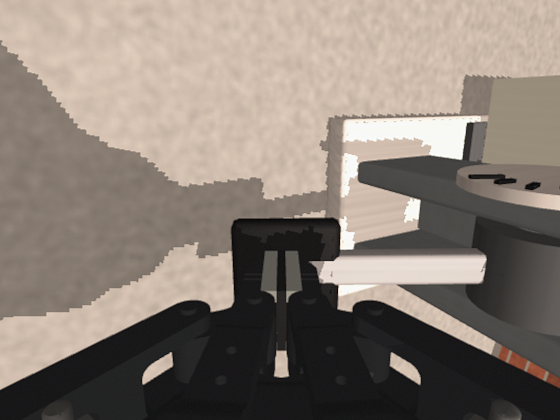

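The lever bar (px 330–485, rows 250–285) and the pad (px 233–340) are well visible. The force readings are noisy, so I'll check the lever angle independently from the depth images and average the force.

```bash
cat > m.py <<'E'
from h import *
def ang(im,tag):
    C=cloud(im); ex=np.array([np.cos(YAW),np.sin(YAW),0]); ey=np.array([-ex[1],ex[0],0])
    D=C-ORG; x=D@ex; y=D@ey; z=D[...,2]
    m=(x>.036)&(x<.068)&(np.abs(y)<.005)&(z>.05)&(z<.2)
    k=np.polyfit(x[m],z[m],1); r=np.abs(np.polyval(k,x[m])-z[m]); 
    mm=m.copy(); mm[m]=r<.003; k=np.polyfit(x[mm],z[mm],1)
    # lever's top surface line: height at pivot
    print(tag,mm.sum(),"slope angle",np.arctan(k[0]).round(3),"lever=",(.6+np.arctan(k[0])).round(3),"z at pivot",np.polyval(k,.11).round(4), "from centre line: z@x=.05",np.polyval(k,.05).round(4))
if __name__=="__main__":
    for n in("w_clamp","w_press","w_p3"): ang(load(n),n)
E
python3 m.py
python3 - <<'E'
from h import *
from m import ang
from rig import robot
Fs=[]
for i in range(10): robot.wait(.05); Fs.append(robot.current_ft_force())
print(np.mean(Fs,0).round(2),np.std(Fs,0).round(2),robot.current_t(), robot.current_ee_pos().round(4))
E
```

```text
w_clamp 447 slope angle -0.602 lever= -0.002 z at pivot 0.1269 from centre line: z@x=.05 0.1681
w_press 1689 slope angle 0.29 lever= 0.89 z at pivot 0.1245 from centre line: z@x=.05 0.1066
w_p3 1801 slope angle 0.469 lever= 1.069 z at pivot 0.1246 from centre line: z@x=.05 0.0942
[-2.45  0.29  6.03] [0.65 0.76 0.45] 21.5833 [ 0.6087 -0.212   0.0739]
```

Depth reads the lever at 1.069 rad, against −0.002 at rest and 0.89 for the commanded 0.90. The TCP gives 1.077, so it is past the third click and short of the stop. I'll hold for two seconds and do the final checks.

Run:
```python
from h import *
from m import ang
from rig import robot
robot.wait(2.3)
ang(snap(robot,"wrist","w_fin"),"fin"); t=snap(robot,"top","t_fin"); s=snap(robot,"scene","s_fin")
t0=load("top0"); s0=load("scene0")
# neighbours: difference to first images
for n,a,b,bx in(("bottle",t,t0,(138,218,165,242)),("offcut",t,t0,(272,246,298,282)),("gauge",t,t0,(400,224,432,248)),("bottleS",s,s0,(396,156,424,212)),("offcutS",s,s0,(262,176,290,212)),("gaugeS",s,s0,(124,198,160,246))):
    u0,v0,u1,v1=bx; d=np.abs(a["color"][v0:v1,u0:u1].astype(int)-b["color"][v0:v1,u0:u1]).mean(); print(n,d.round(2))
print(robot.current_t(),robot.current_ft_force().round(2))
cv2.imwrite("pics/fin.png",np.hstack([cv2.resize(t["color"][110:290,130:440,::-1],(620,360))]))
```

```text
fin 1791 slope angle 0.467 lever= 1.067 z at pivot 0.1245 from centre line: z@x=.05 0.0942
bottle 1.92
offcut 4.18
gauge 1.84
bottleS 1.13
offcutS 6.64
gaugeS 1.08
24.0333 [-2.81  0.94  6.61]
```

View pics/fin.png

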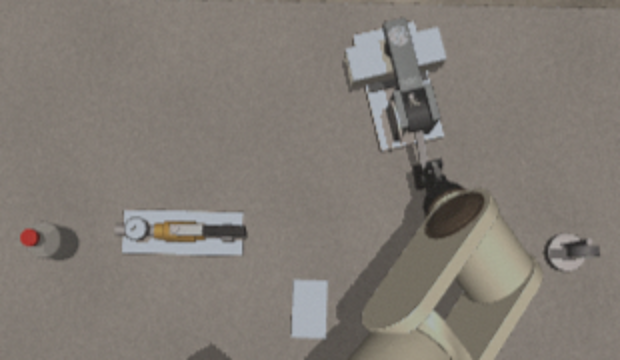

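View pics/s_fin.png

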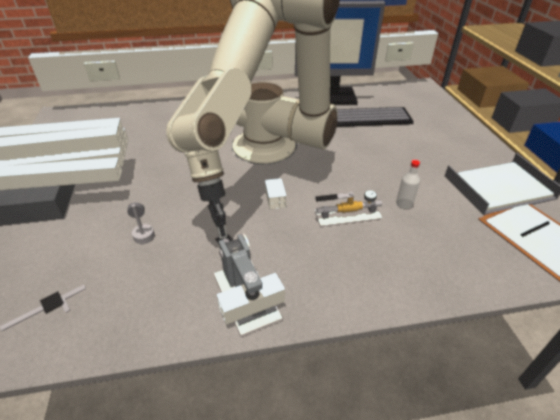

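The handle lies over the pipe (crop px 170–245, row 231). The bottle, offcut and gauge are at the same pixels as at the start; the offcut's image difference comes from the arm's shadow. The lever is held at 1.067, so I'm handing in.

```bash
python3 -c "
from rig import robot
robot.close_job(); print(robot.current_t())"
```

```text
the job is handed in; nothing more can be done
the job is handed in; nothing more can be done
```

I opened the stopcock fully, then pressed the clamp lever past its first two clicks to the third, and handed the job in with the fingers still holding it down. The clock read 24.0 s at the last check, just before handing in.

- **Stopcock:** I gripped the sleeve and turned the handle until it met its stop, where the sideways force rose from 2 to 32 N. After release the handle lay parallel to the pipe (slope 0.0013 against 0.0016), and it was still open in the last pictures.
- **Lever:** After more than two seconds of holding, the depth image put it at 1.067 rad; the fingertip position gave 1.077 earlier in the hold. The third click is at 1.05 and the end stop at 1.13.
- **Disagreement:** The measured push was about 6.5 to 7 N with 0.5 to 0.8 N of noise, at or just below the stated 7 to 8.5 N. The separate click steps could not be picked out in the force readings, so I relied on the measured angles.
- **Bottle, offcut and dial gauge:** All three are where they started. The images around the offcut differed a little more than the others, which I put down to the arm's shadow, since its position in the top view had not changed.

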